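Set up a cold press of a small telescope mirror on its pitch lap

TASK

Set up the large mirror to cold-press on its lap. On the round stand build the pile from the bottom up, one piece at a time: the large pitch lap flat between the cleats, the large mirror, the wooden press board, the flat weight and last the weight with the knob, each centred on the piece below; set the glass and the weights down gently, without dropping them or forcing them down. Leave the small lap, the small mirror, the spherometer and the rubbing stone where they are.

Things in the scene. Friction and masses are not known exactly. Their poses are not given: they have to be found in the camera images.
- stand: Round plywood press stand, fixed to the bench: disc 124 mm across, 15 mm thick, pale. Three small wooden cleats stand 10 mm above its top (25 mm above the bench), 120 degrees apart, the first on its +x axis; each is 24 mm wide, and their inner faces are 36 mm from the centre, so the large lap drops between them with 6 mm to spare all round. Origin: centre of its underside; z up.
- lap: Large lap: white plaster disc 60 mm across, topped with black pitch cut in squares, 28 mm high in all (22 plaster, 6 pitch), flat on top, pitch side up, rigid, about 0.13 kg. Origin: centre of its underside; z up.
- mirror: Large mirror blank: pale green ground-glass disc 60 mm across, 12 mm thick, about 0.085 kg, lying with the side to be polished down. Origin: centre of its underside; z up.
- board: Press board: plywood disc 52 mm across, 12 mm thick in all, its lower 3 mm cork, about 0.03 kg, cork side down. Origin: centre of its underside; z up.
- big_weight: Flat weight: plain dark steel cylinder 50 mm across, 28 mm high, flat top, about 0.43 kg. Origin: centre of its underside; z up.
- knob_weight: Knob weight: steel cylinder 40 mm across, 20 mm high, carrying a round knob on a thin neck; the knob is 20 mm across and spans 28 to 40 mm above the underside; about 0.22 kg. Origin: centre of its underside; z up.
- small_lap: Small lap, not wanted, to be left alone: like the large one but 42 mm across and 24 mm high. Origin: centre of its underside; z up.
- small_mirror: Small mirror blank, not wanted, to be left alone: like the large one but 42 mm across and 9 mm thick. Origin: centre of its underside; z up.
- spherometer: Brass and steel screw spherometer on three legs, to be left alone: about 72 mm across, 60 mm high. Origin: centre of its underside; z up.
- stone: Rubbing stone, to be left alone: flat brown and grey bar 70 x 28 x 16 mm, long along its x axis. Origin: centre of its underside; z up.
Things that resemble listed ones, but are neither listed nor needed, are in the scene too. What is shaped like the mirror but blue, orange or red is not meant.

How it is judged:
By the outcome, as a careful person would: the job done as asked, in the order asked, and still so for the second after the job is handed in, with the robot touching nothing.
It also fails if it takes over 122 s, if anything falls off the work surface, if the arm or the gripper's body presses on something with over 40 N, if the wrist force passes 120 N, or if a joint passes its speed limit or range.

ROBOT

A 6-joint arm with a two-finger parallel gripper is mounted at the origin on the work surface. World frame = base frame: x ahead of the robot, y to its left, z up, the work surface at z = 0. Lengths are in m, angles in rad, forces in N, time in s.
With the tool pointing down it reaches from about 0.3 to 0.775 m from the base axis. Payload 14.6 kg.
Tool frame: the origin (TCP) lies midway between the tips of the shut fingers; the grasp point (between the pads) lies 19 mm behind it (ctrl.grip_depth is the distance from the TCP to the grasp point, in m); z points along the fingers, x is the direction in which the jaws open and shut, and the axes are right-handed (so a half turn about z gives the same grasp; the last joint's range is limited). The gripper opens to 94 mm and grips with 3 to 60 N. Pads are 16 mm wide; open, the fingers measure 119 mm over their backs; the gripper's body (75 mm by 177 mm) begins 78 mm behind the grasp point.
Start: joints at [1.167, 0.3, 1.521, -0, 1.321, -0.067], TCP at [0.182, 0.519, 0.205] pointing down, gripper open.
Joint ranges: [-3.03, 3.03], [-0.79, 2.21], [0.23, 2.52], [-1.04, 4.18], [0, 3.07], [-2.55, 2.55]. Speed limits (rad/s): [2.22, 2.22, 2.57, 3.14, 3.14, 3.14].

INTERFACE

Orientations are given as [roll, pitch, yaw] about the fixed x, y, z axes, in that order (R = Rz(yaw) Ry(pitch) Rx(roll)).
In Python, from station import ctrl gives the robot as it stands.
- The arm moves only by the tool play_rows, never from a script. Its argument "steps" is a list that holds one entry, the list of rows, each a list of 7 numbers: the shift along the tool's x, y, z in cm, then the turn, a rotation vector about the tool's x, y, z in rad, then the opening, from 0 (shut) to 1 (fully open). In form: [[[x, y, z, ax, ay, az, hand], ...]]. A call has 1 to 20 rows; each row is the pose to reach, as a shift and turn from the pose measured when the call began, along the tool's axes at that moment; what a row does not reach only later rows make up. A row lasts 1/12 s, in which the tool goes at most 41.7 mm and 7.16 degrees, less where a joint would pass 70% of its speed; a pose out of reach is approached as far as the arm can. A call with a gripper value outside its range is refused whole. The fingers move at their own pace and stop on an object; "force" is the grip in N (left out, the last holds). Time passes only in rows, so rows that repeat a pose let the fingers close. It gives the time, the measured TCP pose, the force and the opening at its end, in the units of the state.
- ctrl.get_obs(): the state, without advancing time (a new reading comes with each control period).
- ctrl.camera(name): name is "side" or "top" or "wrist"; returns a dict with "frame" (400x640x3 uint8, blue, green, red), "fovy" (degrees; the focal length in pixels is half the picture's height over the tangent of half this angle, whatever the lens; pixels are square), "cx", "cy" (the principal point, pixels), "world_to_cam" (4x4, takes a point from world to camera coordinates). Camera axes: x right, y up, looking along -z (the intrinsics and any distortion apply to the point x, -y, -z); pixel columns grow to the right and rows downward; lengths in m; the calibration is good to about 2 mm. A picture is of the moment at which its call begins. There is no depth.
- ctrl.hand_in(): hands the job in, once; it reports no verdict.
The state is a dict: "time_s": time; "qpos": joint angles; "joint_vel": joint speeds; "tau": joint torques, N m; "ee_pos": TCP position; "eef_rot": TCP orientation; "force": force on the tool from outside, world axes, zero at the start; "moment": the same for the moment, N m; "grip_width": finger opening in m.
Only numpy, scipy, OpenCV 4.12 (cv2) and the standard library are available. Lean on these libraries where they do the work, as an engineer would, in place of code of your own. Each camera call takes 0.05 s, during which the arm holds its last target. There are 200 camera calls.

## Working session

There is one attempt and no reset: what is moved stays moved. The work goes in short steps, Python scripts to look and compute and a tool call to move; the robot and the scene stay as the last step left them, time stands still between calls to the robot, and variables do not carry over. Pictures are saved under pics/ and viewed, about 12 in all and at most 16, crops included, and the job is handed in when it is done.

Besides the shell and the picture viewer there is one more tool, called after "Request:" by a JSON object that holds its "name" and its "arguments", one argument or row to a line. play_rows: Moves the arm, as the interface text tells. Its arguments: {"type":"object","properties":{"steps":{"type":"array"},"force":{"type":"number"}},"required":["steps"]}

```bash
ls; mkdir -p pics
cat > h.py <<'E'
import numpy as np, cv2, sys
from station import ctrl
def shot(name, fn):
    c=ctrl.camera(name); cv2.imwrite('pics/'+fn+'.png',c['frame']); np.savez('pics/'+fn+'.npz',**{k:v for k,v in c.items()})
    return c
def load(fn): return dict(np.load('pics/'+fn+'.npz',allow_pickle=True))
def K(c):
    f=200/np.tan(np.radians(float(c['fovy']))/2); return f,float(c['cx']),float(c['cy'])
def proj(c,p):
    f,cx,cy=K(c); q=c['world_to_cam']@np.append(p,1); return np.array([cx+f*q[0]/-q[2],cy+f*-q[1]/-q[2]])
def atz(c,u,v,z):
    f,cx,cy=K(c); T=np.linalg.inv(c['world_to_cam']); d=T[:3,:3]@np.array([(u-cx)/f,-(v-cy)/f,-1]); o=T[:3,3]
    return o+d*(z-o[2])/d[2]
E
python3 - <<'E'
from h import *
for n in ['top','side','wrist']:
    c=shot(n,n+'0'); print(n,{k:(v if k!='frame' else v.shape) for k,v in c.items()})
print(ctrl.get_obs(), ctrl.grip_depth)
E
```

```text
pics
top {'frame': (400, 640, 3), 'fovy': 50.066182607507656, 'cx': 318.5625727189313, 'cy': 205.9973994869073, 'world_to_cam': array([[-0.01562433, -0.99982941,  0.00985016, -0.00955611],
       [ 0.9948252 , -0.0145555 ,  0.1005533 , -0.59625682],
       [-0.10039278,  0.01137027,  0.99488291, -1.00983504],
       [ 0.        ,  0.        ,  0.        ,  1.        ]])}
side {'frame': (400, 640, 3), 'fovy': 45.97451151606202, 'cx': 316.9339275512003, 'cy': 197.8245360613022, 'world_to_cam': array([[ 0.93517604, -0.3540552 , -0.00952352, -0.56174663],
       [ 0.25041671,  0.6419392 ,  0.72471066, -0.19342723],
       [-0.25047406, -0.68011689,  0.6889875 , -0.92120105],
       [ 0.        ,  0.        ,  0.        ,  1.        ]])}
wrist {'frame': (400, 640, 3), 'fovy': 58.92611303947333, 'cx': 324.2437477035669, 'cy': 196.86497666242283, 'world_to_cam': array([[ 0.33067219,  0.94374452, -0.0014745 , -0.54990555],
       [-0.91243824,  0.31930313, -0.25593351,  0.02748485],
       [-0.24106504,  0.08597549,  0.96669326, -0.39171202],
       [ 0.        ,  0.        ,  0.        ,  1.        ]])}
{'time_s': 0.15, 'qpos': array([ 1.16741093e+00,  3.00316194e-01,  1.52141032e+00,  2.11115838e-05,
        1.32068014e+00, -6.66075433e-02]), 'joint_vel': array([ 0.00135136, -0.0019211 , -0.00282106, -0.00029401,  0.00064359,
        0.00208166]), 'tau': array([-3.96078485e-04, -5.31961691e+01, -3.52824247e+01,  7.08058826e-02,
        2.35623313e-02, -4.14434157e-05]), 'ee_pos': array([0.18167563, 0.51893406, 0.20504354]), 'eef_rot': array([-3.14151807e+00,  8.10829478e-04,  1.23401326e+00]), 'force': array([-0.28504492,  0.36435669,  0.06492735]), 'moment': array([-0.01056265,  0.05762195, -0.050532  ]), 'grip_width': 0.09379694320810031} 0.0188
```

View pics/top0.png

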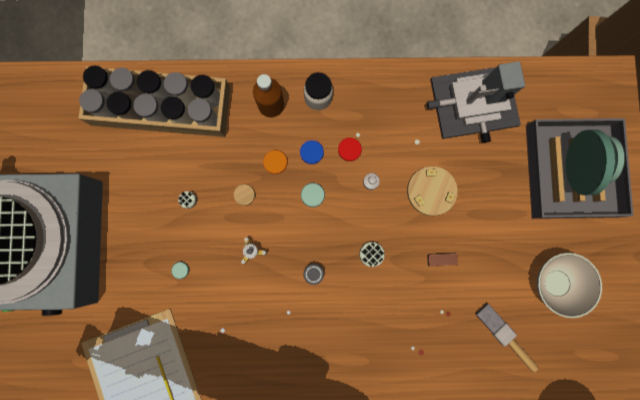

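View pics/side0.png

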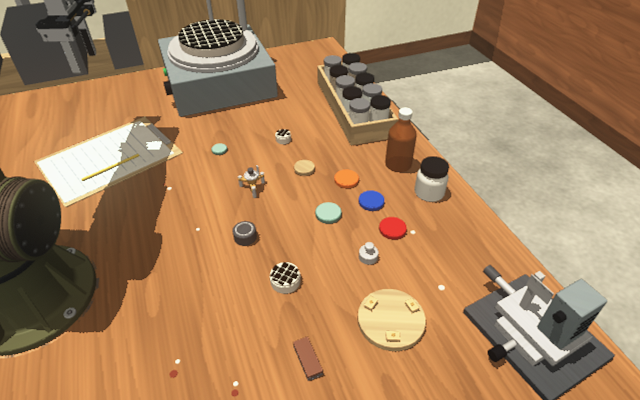

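The top view shows the lap at (372,254), mirror at (313,195), board at (244,195), flat weight at (314,273), knob weight at (372,181) and stand at (433,190). In the side view the same pieces are at (285,277), (328,212), (304,168), (244,233), (368,253) and (391,319). Next I'll enlarge both crops.

Run:
```python
from h import *
def crop(fn,x,y,w,h,s,out):
    im=cv2.imread(f'pics/{fn}.png')[y:y+h,x:x+w]; im=cv2.resize(im,None,fx=s,fy=s,interpolation=cv2.INTER_CUBIC)
    for i in range(0,w,20): cv2.putText(im,str(x+i),(i*s,8),0,.3,(255,255,255),1); cv2.line(im,(i*s,10),(i*s,14),(255,255,255),1)
    for i in range(20,h,20): cv2.putText(im,str(y+i),(0,i*s+3),0,.3,(255,255,255),1)
    cv2.imwrite(f'pics/{out}.png',im)
crop('top0',225,140,240,150,3,'c1')
crop('side0',225,150,210,200,3,'c2')
```

```text
(no output)
```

View pics/c1.png

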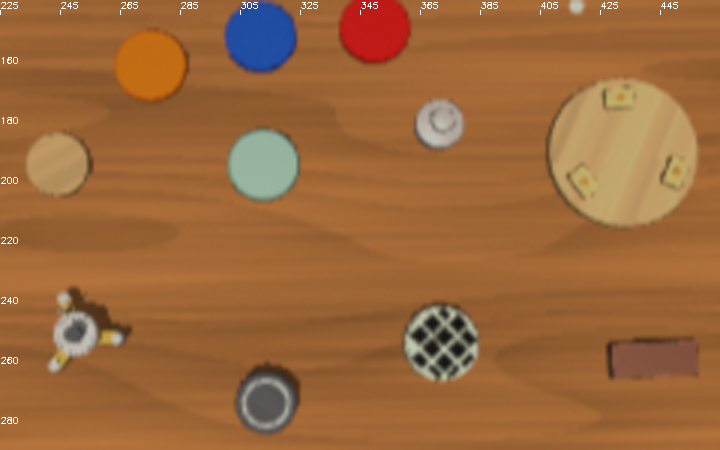

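View pics/c2.png

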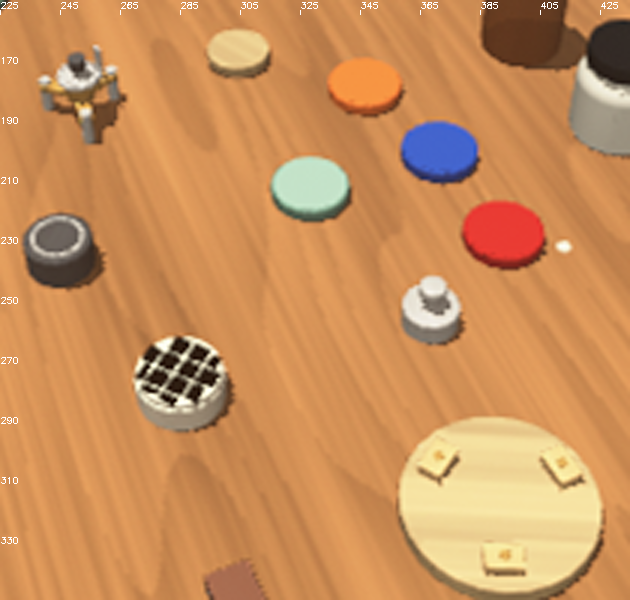

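Run:
```python
from h import *
t,s=load('top0'),load('side0')
def ray(c,u,v):
    a=atz(c,u,v,0);b=atz(c,u,v,.1); return a,(b-a)/np.linalg.norm(b-a)
pts=dict(mirror=((312.8,194.7),(328.5,212.3)),board=((244.3,194.5),(304.7,166.7)),bw=((314,274.3),(244.7,229)),knob=((372.3,180),(369.3,245.7)),lap=((372.2,254),(285.7,273.7)),stand=((432.7,190.7),(392,317.7)),c0=((431.3,172.3),(412.3,305)),c1=((419,200.3),(371,303)),c2=((450,197),(393.3,334.7)))
ht=dict(mirror=.012,board=.012,bw=.028,knob=.04,lap=.028,stand=.015,c0=.025,c1=.025,c2=.025)
for k,(a,b) in pts.items():
    p,d=ray(t,*a);q,e=ray(s,*b)
    x=np.linalg.lstsq(np.c_[d,-e],q-p,rcond=None)[0]
    m=((p+d*x[0])+(q+e*x[1]))/2
    print(k,m.round(4),'gap',np.linalg.norm(p+d*x[0]-q-e*x[1]).round(4),'top',atz(t,*a,ht[k])[:2].round(4),'side',atz(s,*b,ht[k])[:2].round(4))
```

```text
mirror [ 0.6267 -0.005   0.0095] gap 0.0004 top [ 0.6262 -0.0049] side [ 0.626  -0.0073]
board [0.6297 0.1644 0.0113] gap 0.001 top [0.6291 0.1644] side [0.6299 0.1636]
bw [ 0.4332 -0.0053  0.0301] gap 0.002 top [ 0.4321 -0.0051] side [ 0.4344 -0.0036]
knob [ 0.6573 -0.1501  0.0384] gap 0.0012 top [ 0.6564 -0.1496] side [ 0.6573 -0.1514]
lap [ 0.479  -0.1465  0.0258] gap 0.0019 top [ 0.4782 -0.146 ] side [ 0.4796 -0.1483]
stand [ 0.6325 -0.303   0.0134] gap 0.0015 top [ 0.6315 -0.3023] side [ 0.6326 -0.304 ]
c0 [ 0.6763 -0.2983  0.0241] gap 0.0003 top [ 0.676 -0.298] side [ 0.676  -0.2988]
c1 [ 0.6076 -0.2657  0.0221] gap 0.0006 top [ 0.607  -0.2648] side [ 0.6069 -0.2674]
c2 [ 0.6143 -0.3411  0.0262] gap 0.0008 top [ 0.614  -0.3414] side [ 0.6151 -0.3406]
```

Request:
{"name": "play_rows", "arguments": {
  "steps": [
    [[-53.1, 50, 4.5, 0, 0, -0.337, 1], [-53.1, 50, 4.5, 0, 0, -0.337, 1], [-53.1, 50, 4.5, 0, 0, -0.337, 1], [-53.1, 50, 4.5, 0, 0, -0.337, 1], [-53.1, 50, 4.5, 0, 0, -0.337, 1], [-53.1, 50, 4.5, 0, 0, -0.337, 1], [-53.1, 50, 4.5, 0, 0, -0.337, 1], [-53.1, 50, 4.5, 0, 0, -0.337, 1], [-53.1, 50, 4.5, 0, 0, -0.337, 1], [-53.1, 50, 4.5, 0, 0, -0.337, 1], [-53.1, 50, 4.5, 0, 0, -0.337, 1], [-53.1, 50, 4.5, 0, 0, -0.337, 1], [-53.1, 50, 4.5, 0, 0, -0.337, 1], [-53.1, 50, 4.5, 0, 0, -0.337, 1], [-53.1, 50, 4.5, 0, 0, -0.337, 1], [-53.1, 50, 4.5, 0, 0, -0.337, 1], [-53.1, 50, 4.5, 0, 0, -0.337, 1], [-53.1, 50, 4.5, 0, 0, -0.337, 1], [-53.1, 50, 4.5, 0, 0, -0.337, 1], [-53.1, 50, 4.5, 0, 0, -0.337, 1]]
  ],
  "force": 15
}}

```text
time_s: 1.82
ee_pos: [0.4779, -0.1482, 0.1598]
eef_rot: [-3.14, 0.0, 1.569]
force: [0.3, 0.4, -0.2]
grip_width: 0.0937
```

Run:
```python
from h import *
c=shot('wrist','w1'); im=c['frame'].copy()
def circ(x,y,z,r,col):
    P=np.array([proj(c,(x+r*np.cos(a),y+r*np.sin(a),z)) for a in np.linspace(0,6.29,60)])
    cv2.polylines(im,[P.round().astype(int)],True,col,1)
circ(.479,-.1465,.028,.03,(0,0,255))
circ(.6325,-.3025,.015,.062,(0,0,255)); circ(.6267,-.005,.012,.03,(0,0,255)); circ(.6573,-.1501,.02,.02,(0,0,255))
cv2.imwrite('pics/w1m.png',im); print(ctrl.get_obs()['ee_pos'])
```

```text
[ 0.47773983 -0.14730931  0.16005642]
```

View pics/w1m.png

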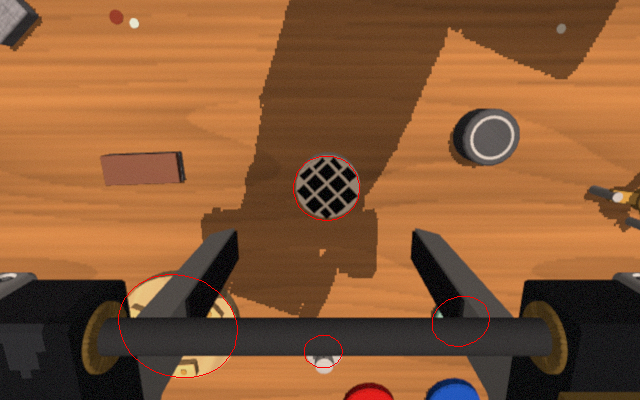

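The lap is at (327,186) in the wrist view, within about 1 mm of the position I predicted. I'll descend and grip it by its upper part so the fingertips clear the cleats.

Request:
{"name": "play_rows", "arguments": {
  "steps": [
    [[0, 0.07, 4, 0, 0, 0, 1], [0, 0.07, 8, 0, 0, 0, 1], [0, 0.07, 11, 0, 0, 0, 1], [0, 0.07, 13, 0, 0, 0, 1], [0, 0.07, 14.2, 0, 0, 0, 1], [0, 0.07, 14.75, 0, 0, 0, 1], [0, 0.07, 14.75, 0, 0, 0, 1], [0, 0.07, 14.75, 0, 0, 0, 1], [0, 0.07, 14.75, 0, 0, 0, 0.6], [0, 0.07, 14.75, 0, 0, 0, 0.5], [0, 0.07, 14.75, 0, 0, 0, 0.5], [0, 0.07, 14.75, 0, 0, 0, 0.5], [0, 0.07, 14.75, 0, 0, 0, 0.5], [0, 0.07, 14.75, 0, 0, 0, 0.5], [0, 0.07, 14.75, 0, 0, 0, 0.5]]
  ],
  "force": 15
}}

```text
time_s: 3.12
ee_pos: [0.4783, -0.1474, 0.0127]
eef_rot: [-3.14, 0.0, 1.57]
force: [0.4, 0.7, 2.6]
grip_width: 0.0595
```

Request:
{"name": "play_rows", "arguments": {
  "steps": [
    [[0, 0, -2, 0, 0, 0, 0.5], [0, 0, -5, 0, 0, 0, 0.5], [-3, 3, -7, 0, 0, 0, 0.5], [-6, 6, -7, 0, 0, 0, 0.5], [-9, 9, -7, 0, 0, 0, 0.5], [-12, 12, -7, 0, 0, 0, 0.5], [-14.5, 14.5, -7, 0, 0, 0, 0.5], [-15.5, 15.4, -7, 0, 0, 0, 0.5], [-15.5, 15.4, -7, 0, 0, 0, 0.5], [-15.5, 15.4, -7, 0, 0, 0, 0.5], [-15.5, 15.4, -7, 0, 0, 0, 0.5]]
  ]
}}

```text
time_s: 4.03
ee_pos: [0.6317, -0.3018, 0.0821]
eef_rot: [-3.139, -0.0, 1.57]
force: [1.2, -0.5, -1.2]
grip_width: 0.0592
```

```bash
cat >> h.py <<'E'
def circ(c,im,x,y,z,r,col=(0,0,255)):
    P=np.array([proj(c,(x+r*np.cos(a),y+r*np.sin(a),z)) for a in np.linspace(0,6.29,60)])
    cv2.polylines(im,[(P*8).round().astype(int)],True,col,1,cv2.LINE_AA,3)
E
python3 - <<'E'
from h import *
o=ctrl.get_obs();p=o['ee_pos'];print(p,o['force'],o['grip_width'])
c=shot('wrist','w2'); im=c['frame'].copy()
circ(c,im,.6325,-.3025,.015,.062); circ(c,im,p[0],p[1],p[2]+.0155,.03,(255,0,0))
for a in (5,125,245):
    a=np.radians(a); q=proj(c,(.6325+.044*np.cos(a),-.3025+.044*np.sin(a),.025)); cv2.circle(im,tuple(q.round().astype(int)),2,(0,0,255),-1)
cv2.imwrite('pics/w2m.png',im)
E
```

```text
[ 0.6317124  -0.3017564   0.08212126] [ 1.17028461 -0.4866975  -1.21802046] 0.059229866931211746
```

View pics/w2m.png

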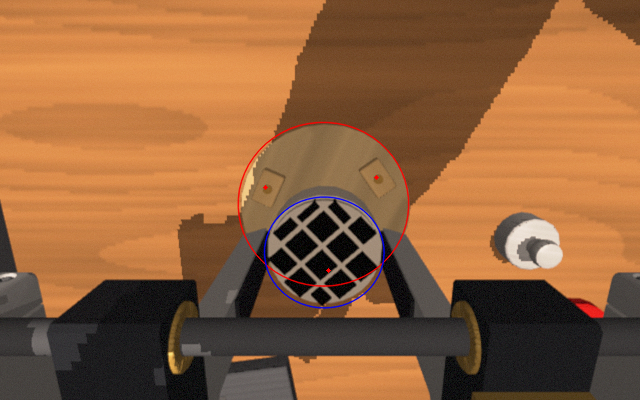

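The projected stand edge and cleats, and the held lap, all match the picture: cleats at (267,188) and (376,178), lap at (325,252). Lowering now.

Request:
{"name": "play_rows", "arguments": {
  "steps": [
    [[-0.07, 0.08, 1.5, 0, 0, 0, 0.5], [-0.07, 0.08, 3, 0, 0, 0, 0.5], [-0.07, 0.08, 4.2, 0, 0, 0, 0.5], [-0.07, 0.08, 4.9, 0, 0, 0, 0.5], [-0.07, 0.08, 5.2, 0, 0, 0, 0.5], [-0.07, 0.08, 5.2, 0, 0, 0, 0.5], [-0.07, 0.08, 5.2, 0, 0, 0, 0.5], [-0.07, 0.08, 5.2, 0, 0, 0, 0.5]]
  ]
}}

```text
time_s: 4.75
ee_pos: [0.6329, -0.3025, 0.0314]
eef_rot: [-3.141, 0.001, 1.571]
force: [0.6, 0.6, -1.3]
grip_width: 0.0592
```

Request:
{"name": "play_rows", "arguments": {
  "steps": [
    [[0, 0, 0.15, 0, 0, 0, 0.5], [0, 0, 0.25, 0, 0, 0, 0.5], [0, 0, 0.3, 0, 0, 0, 0.5], [0, 0, 0.33, 0, 0, 0, 0.5], [0, 0, 0.35, 0, 0, 0, 0.5], [0, 0, 0.37, 0, 0, 0, 0.5], [0, 0, 0.37, 0, 0, 0, 0.5]]
  ]
}}

```text
time_s: 5.33
ee_pos: [0.6329, -0.3025, 0.0278]
eef_rot: [-3.141, 0.001, 1.571]
force: [-0.1, 1.8, 0.0]
grip_width: 0.0592
```

Request:
{"name": "play_rows", "arguments": {
  "steps": [
    [[0, 0, 0, 0, 0, 0, 0.7], [0, 0, 0, 0, 0, 0, 0.85], [0, 0, 0, 0, 0, 0, 0.85], [0, 0, -1, 0, 0, 0, 0.85], [0, 0, -4, 0, 0, 0, 0.9], [0, 0, -8, 0, 0, 0, 1], [4, -0.1, -8, 0, 0, 0, 1], [8, -0.2, -8, 0, 0, 0, 1], [12, -0.3, -8, 0, 0, 0, 1], [16, -0.4, -8, 0, 0, 0, 1], [20, -0.5, -8, 0, 0, 0, 1], [24, -0.6, -8, 0, 0, 0, 1], [28, -0.6, -8, 0, 0, 0, 1], [29.7, -0.6, -8, 0, 0, 0, 1], [29.7, -0.6, -8, 0, 0, 0, 1], [29.7, -0.6, -8, 0, 0, 0, 1]]
  ]
}}

```text
time_s: 6.67
ee_pos: [0.6271, -0.0049, 0.1084]
eef_rot: [3.141, 0.001, 1.572]
force: [0.5, -0.5, 0.4]
grip_width: 0.094
```

Run:
```python
from h import *
o=ctrl.get_obs();p=o['ee_pos'];print(p,o['force'],o['grip_width'])
c=shot('wrist','w3'); im=c['frame'].copy()
circ(c,im,.6264,-.0055,.012,.03)
t=shot('top','t3'); it=t['frame'].copy()[160:225,400:465]
s=shot('side','s3'); is_=s['frame'].copy()[270:365,340:450]
a=cv2.resize(it,(325,325),interpolation=cv2.INTER_CUBIC); b=cv2.resize(is_,(376,325),interpolation=cv2.INTER_CUBIC)
w=cv2.resize(im[100:400,120:520],(360,270))
out=np.zeros((600,760,3),np.uint8); out[:325,:325]=a; out[:325,330:706]=b; out[330:600,:360]=w
cv2.imwrite('pics/m3.png',out)
```

```text
[ 0.62713909 -0.0049379   0.10844473] [ 0.47801599 -0.52934633  0.35710847] 0.09395698903326163
```

View pics/m3.png

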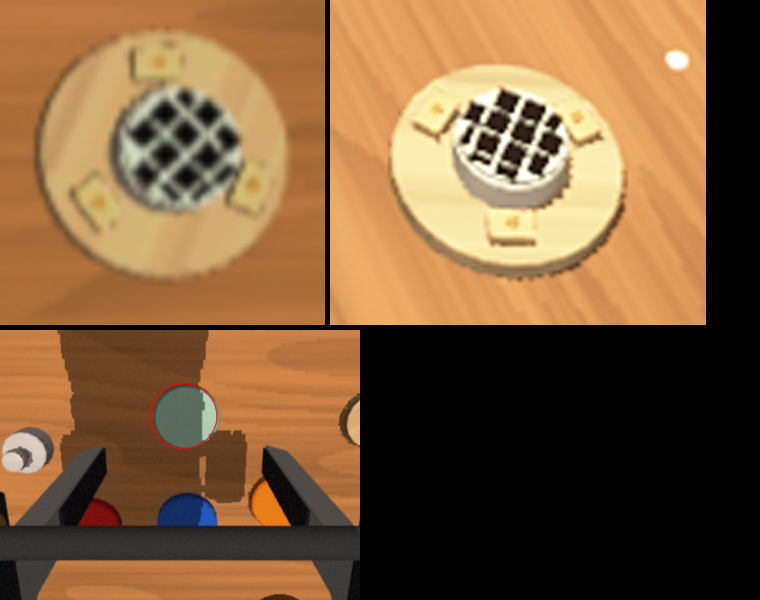

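Run:
```python
from h import *
t,s=load('top0'),load('side0')
print(atz(t,400+178.5/5,160+148/5,.043), atz(s,340+(514-330)/3.418,270+137/3.42,.043))
print('mirror', proj(load('w3'),(.6264,-.0055,.012)))
```

```text
[ 0.63038434 -0.30179324  0.043     ] [ 0.63210193 -0.30597735  0.043     ]
mirror [323.47054996 196.23110129]
```

Request:
{"name": "play_rows", "arguments": {
  "steps": [
    [[-0.06, -0.07, 3, 0, 0, 0, 1], [-0.06, -0.07, 6, 0, 0, 0, 1], [-0.06, -0.07, 8.5, 0, 0, 0, 1], [-0.06, -0.07, 9.8, 0, 0, 0, 1], [-0.06, -0.07, 10.4, 0, 0, 0, 1], [-0.06, -0.07, 10.6, 0, 0, 0, 1], [-0.06, -0.07, 10.6, 0, 0, 0, 1], [-0.06, -0.07, 10.6, 0, 0, 0, 0.7], [-0.06, -0.07, 10.6, 0, 0, 0, 0.5], [-0.06, -0.07, 10.6, 0, 0, 0, 0.5], [-0.06, -0.07, 10.6, 0, 0, 0, 0.5], [-0.06, -0.07, 10.6, 0, 0, 0, 0.5], [-0.06, -0.07, 10.6, 0, 0, 0, 0.5]]
  ],
  "force": 12
}}

```text
time_s: 7.9
ee_pos: [0.6265, -0.0074, 0.0023]
eef_rot: [3.141, 0.001, 1.569]
force: [-0.5, 0.7, 2.6]
grip_width: 0.0593
```

Request:
{"name": "play_rows", "arguments": {
  "steps": [
    [[0, 0, -1.5, 0, 0, 0, 0.5], [0, 0, -4, 0, 0, 0, 0.5], [0, 0, -8, 0, 0, 0, 0.5], [-4, 0.1, -8, 0, 0, 0, 0.5], [-8, 0.2, -8, 0, 0, 0, 0.5], [-12, 0.3, -8, 0, 0, 0, 0.5], [-16, 0.4, -8, 0, 0, 0, 0.5], [-20, 0.5, -8, 0, 0, 0, 0.5], [-24, 0.55, -8, 0, 0, 0, 0.5], [-28, 0.55, -8, 0, 0, 0, 0.5], [-29.5, 0.55, -8, 0, 0, 0, 0.5], [-29.5, 0.55, -8, 0, 0, 0, 0.5], [-29.5, 0.55, -8, 0, 0, 0, 0.5], [-29.5, 0.55, -8, 0, 0, 0, 0.5]]
  ]
}}

```text
time_s: 9.07
ee_pos: [0.6317, -0.301, 0.0822]
eef_rot: [-3.141, 0.0, 1.57]
force: [-0.0, 0.2, -0.4]
grip_width: 0.0596
```

Run:
```python
from h import *
o=ctrl.get_obs();p=o['ee_pos'];print(p,o['force'],o['grip_width'])
c=shot('wrist','w4'); im=c['frame'].copy()
circ(c,im,p[0],p[1],p[2]-.0023+.012,.03,(255,0,0))
circ(c,im,.632,-.303,.043,.03)
circ(c,im,.6325,-.3025,.015,.062,(0,255,255))
cv2.imwrite('pics/m4.png',cv2.resize(im[80:340,180:480],None,fx=2.3,fy=2.3,interpolation=cv2.INTER_CUBIC))
```

```text
[ 0.63171064 -0.30099833  0.0822189 ] [-0.01488335  0.17864507 -0.41176344] 0.059627259358651374
```

View pics/m4.png

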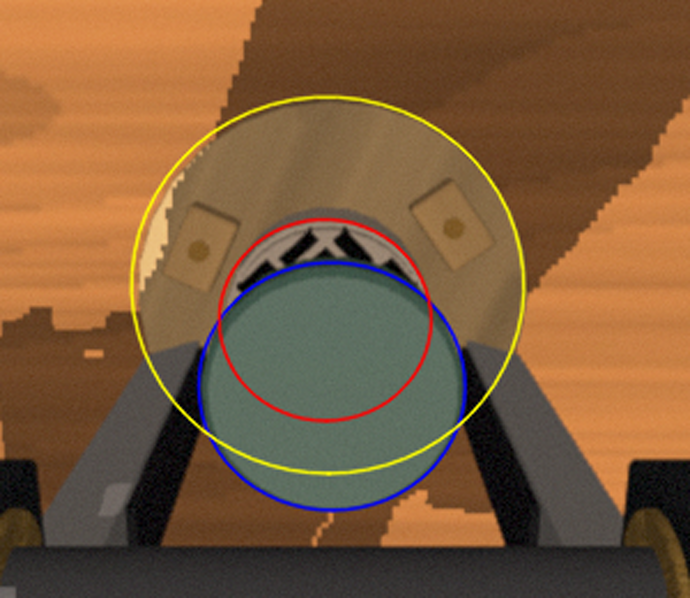

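The blue outline matches the held mirror, and the lap rim at crop (325,222) agrees with where I set it down. Lowering the mirror.

Request:
{"name": "play_rows", "arguments": {
  "steps": [
    [[-0.15, 0.11, 1, 0, 0, 0, 0.5], [-0.15, 0.11, 2, 0, 0, 0, 0.5], [-0.15, 0.11, 2.8, 0, 0, 0, 0.5], [-0.15, 0.11, 3.2, 0, 0, 0, 0.5], [-0.15, 0.11, 3.4, 0, 0, 0, 0.5], [-0.15, 0.11, 3.4, 0, 0, 0, 0.5], [-0.15, 0.11, 3.4, 0, 0, 0, 0.5]]
  ]
}}

```text
time_s: 9.7
ee_pos: [0.6331, -0.3023, 0.0486]
eef_rot: [3.141, 0.0, 1.571]
force: [0.4, -0.2, -1.0]
grip_width: 0.0595
```

Request:
{"name": "play_rows", "arguments": {
  "steps": [
    [[0, 0, 0.15, 0, 0, 0, 0.5], [0, 0, 0.24, 0, 0, 0, 0.5], [0, 0, 0.27, 0, 0, 0, 0.5], [0, 0, 0.3, 0, 0, 0, 0.5], [0, 0, 0.32, 0, 0, 0, 0.5], [0, 0, 0.33, 0, 0, 0, 0.5], [0, 0, 0.33, 0, 0, 0, 0.5]]
  ]
}}

```text
time_s: 10.28
ee_pos: [0.6331, -0.3023, 0.0453]
eef_rot: [3.141, 0.001, 1.571]
force: [0.4, 0.5, -1.0]
grip_width: 0.0596
```

Request:
{"name": "play_rows", "arguments": {
  "steps": [
    [[0, 0, 0.02, 0, 0, 0, 0.5], [0, 0, 0.04, 0, 0, 0, 0.5], [0, 0, 0.06, 0, 0, 0, 0.5], [0, 0, 0.06, 0, 0, 0, 0.5]]
  ]
}}

```text
time_s: 10.62
ee_pos: [0.6332, -0.3024, 0.0452]
eef_rot: [3.141, 0.001, 1.571]
force: [-2.7, 0.7, 4.9]
grip_width: 0.0595
```

Request:
{"name": "play_rows", "arguments": {
  "steps": [
    [[0, 0, -0.03, 0, 0, 0, 0.6], [0, 0, -0.03, 0, 0, 0, 0.75], [0, 0, -0.03, 0, 0, 0, 0.85], [0, 0, -0.03, 0, 0, 0, 0.85], [0, 0, -3, 0, 0, 0, 0.9], [0, 0, -6.5, 0, 0, 0, 1], [4, 0, -6.5, 0, 0, 0, 1], [8, -0.1, -6.5, 0, 0, 0, 1], [12, -0.1, -6.5, 0, 0, 0, 1], [16, -0.2, -6.5, 0, 0, 0, 1], [20, -0.2, -6.5, 0, 0, 0, 1], [24, -0.3, -6.5, 0, 0, 0, 1], [28, -0.3, -6.5, 0, 0, 0, 1], [32, -0.3, -6.5, 0, 0, 0, 1], [36, -0.3, -6.5, 0, 0, 0, 1], [40, -0.3, -6.5, 0, 0, 0, 1], [44, -0.3, -6.5, 0, 0, 0, 1], [46.6, -0.3, -6.5, 0, 0, 0, 1], [46.6, -0.3, -6.5, 0, 0, 0, 1], [46.6, -0.3, -6.5, 0, 0, 0, 1]]
  ]
}}

```text
time_s: 12.28
ee_pos: [0.6298, 0.1648, 0.1097]
eef_rot: [3.141, 0.001, 1.573]
force: [0.2, -0.6, -0.6]
grip_width: 0.0938
```

Run:
```python
from h import *
o=ctrl.get_obs();p=o['ee_pos'];print(p,o['force'],o['grip_width'])
c=shot('wrist','w5'); im=c['frame'].copy()
circ(c,im,.6297,.1642,.012,.026)
t=shot('top','t5'); it=t['frame'].copy()[160:225,400:465]
s=shot('side','s5'); is_=s['frame'].copy()[270:365,340:450]
a=cv2.resize(it,(325,325),interpolation=cv2.INTER_CUBIC); b=cv2.resize(is_,(376,325),interpolation=cv2.INTER_CUBIC)
w=im[100:370,120:520]
out=np.zeros((600,760,3),np.uint8); out[:325,:325]=a; out[:325,330:706]=b; out[330:600,:400]=w
cv2.imwrite('pics/m5.png',out)
```

```text
[0.62983638 0.16484417 0.10968551] [ 0.22681562 -0.61667384 -0.63016897] 0.09378828462691277
```

View pics/m5.png

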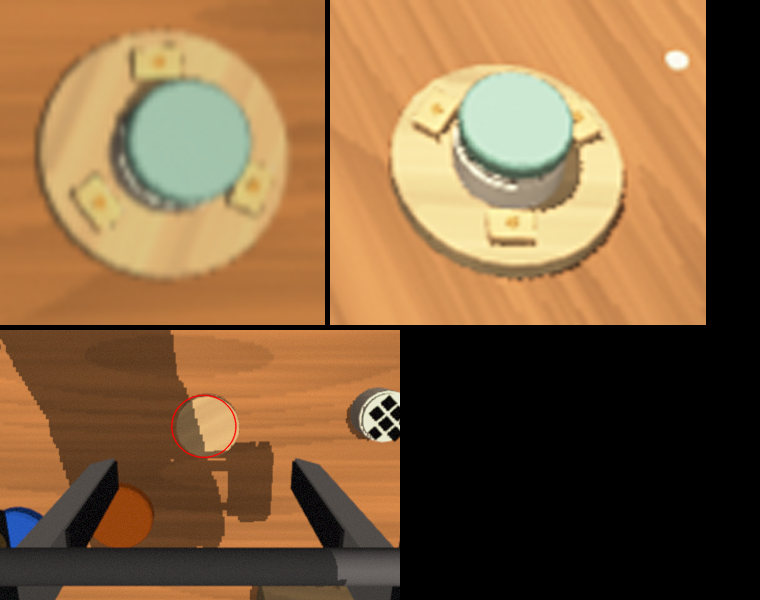

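Run:
```python
from h import *
t,s=load('top0'),load('side0')
im=lambda n:load(n)['frame']
for n,z in (('lap',.043),('mir',.055)):
    fr=(load('t3') if n=='lap' else load('t5'))
    p0=proj(t,(.6330,-.3024,z)); p1=proj(s,(.6330,-.3024,z)); print(n,(p0-[400,160])*5,(p1-[340,270])*[3.418,3.42]+[330,0])
print(atz(t,400+189.5/5,160+140/5,.055), atz(s,340+(516-330)/3.418,270+122/3.42,.055))
print(atz(t,400+189.5/5,160+140/5,.055)-atz(t,400+178.5/5,160+148/5,.043), atz(s,340+(516-330)/3.418,270+122/3.42,.055)-atz(s,340+(514-330)/3.418,270+137/3.42,.043))
```

```text
lap [179.51897453 142.61463702] [512.35838744 130.97763003]
mir [186.61957632 139.06621618] [514.72075493 117.94405051]
[ 0.63253073 -0.303759    0.055     ] [ 0.63247399 -0.30483449  0.055     ]
[ 0.0021464  -0.00196576  0.012     ] [0.00037206 0.00114286 0.012     ]
```

The top and side views put the mirror within about 1 mm of the lap centre. The board is at wrist-crop (206,426), under the TCP. Grasping it.

Request:
{"name": "play_rows", "arguments": {
  "steps": [
    [[0, 0, 3, 0, 0, 0, 1], [0, 0, 6, 0, 0, 0, 1], [0, 0, 8.5, 0, 0, 0, 1], [0, 0, 9.9, 0, 0, 0, 1], [0, 0, 10.5, 0, 0, 0, 1], [0, 0, 10.72, 0, 0, 0, 1], [0, 0, 10.72, 0, 0, 0, 0.9], [0, 0, 10.72, 0, 0, 0, 0.7], [0, 0, 10.72, 0, 0, 0, 0.5], [0, 0, 10.72, 0, 0, 0, 0.4], [0, 0, 10.72, 0, 0, 0, 0.4], [0, 0, 10.72, 0, 0, 0, 0.4], [0, 0, 10.72, 0, 0, 0, 0.4], [0, 0, 10.72, 0, 0, 0, 0.4]]
  ],
  "force": 12
}}

```text
time_s: 13.6
ee_pos: [0.6304, 0.1625, 0.003]
eef_rot: [3.141, 0.001, 1.57]
force: [-0.4, 0.7, 2.1]
grip_width: 0.0516
```

Request:
{"name": "play_rows", "arguments": {
  "steps": [
    [[0, 0, -1.5, 0, 0, 0, 0.4], [0, 0, -5, 0, 0, 0, 0.4], [0, 0, -9, 0, 0, 0, 0.4], [-4, 0, -9, 0, 0, 0, 0.4], [-8, 0, -9, 0, 0, 0, 0.4], [-12, 0.1, -9, 0, 0, 0, 0.4], [-16, 0.1, -9, 0, 0, 0, 0.4], [-20, 0.2, -9, 0, 0, 0, 0.4], [-24, 0.2, -9, 0, 0, 0, 0.4], [-28, 0.25, -9, 0, 0, 0, 0.4], [-32, 0.25, -9, 0, 0, 0, 0.4], [-36, 0.25, -9, 0, 0, 0, 0.4], [-40, 0.25, -9, 0, 0, 0, 0.4], [-44, 0.25, -9, 0, 0, 0, 0.4], [-46.5, 0.25, -9, 0, 0, 0, 0.4], [-46.5, 0.25, -9, 0, 0, 0, 0.4], [-46.5, 0.25, -9, 0, 0, 0, 0.4], [-46.5, 0.25, -9, 0, 0, 0, 0.4]]
  ]
}}

```text
time_s: 15.1
ee_pos: [0.6323, -0.3018, 0.093]
eef_rot: [3.141, 0.0, 1.57]
force: [0.6, 0.4, -0.4]
grip_width: 0.0518
```

Run:
```python
from h import *
o=ctrl.get_obs();p=o['ee_pos'];print(p,o['force'],o['grip_width'])
c=shot('wrist','w6'); im=cv2.resize(c['frame'],None,fx=2.3,fy=2.3,interpolation=cv2.INTER_CUBIC)
import h
pr=h.proj; h.proj=lambda c,q:pr(c,q)*2.3+.65
circ(c,im,p[0],p[1],p[2]-.003+.012,.026,(255,0,0))
circ(c,im,.633,-.3025,.055,.03)
cv2.imwrite('pics/m6.png',im[190:720,420:1100])
```

```text
[ 0.63227125 -0.30184451  0.09300617] [ 0.61699316  0.38115938 -0.3632135 ] 0.051770468896454674
```

View pics/m6.png

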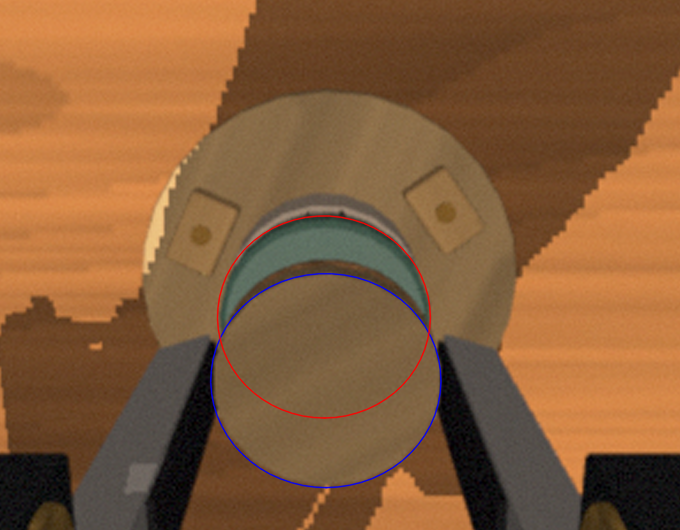

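The mirror rim at crop (325,218) coincides with the prediction, and the board matches its outline. Lowering the board.

Request:
{"name": "play_rows", "arguments": {
  "steps": [
    [[-0.07, 0.08, 1, 0, 0, 0, 0.4], [-0.07, 0.08, 2, 0, 0, 0, 0.4], [-0.07, 0.08, 2.8, 0, 0, 0, 0.4], [-0.07, 0.08, 3.1, 0, 0, 0, 0.4], [-0.07, 0.08, 3.25, 0, 0, 0, 0.4], [-0.07, 0.08, 3.25, 0, 0, 0, 0.4], [-0.07, 0.08, 3.3, 0, 0, 0, 0.4], [-0.07, 0.08, 3.35, 0, 0, 0, 0.4], [-0.07, 0.08, 3.4, 0, 0, 0, 0.4], [-0.07, 0.08, 3.42, 0, 0, 0, 0.4], [-0.07, 0.08, 3.44, 0, 0, 0, 0.4], [-0.07, 0.08, 3.46, 0, 0, 0, 0.4], [-0.07, 0.08, 3.46, 0, 0, 0, 0.4]]
  ]
}}

```text
time_s: 16.23
ee_pos: [0.6333, -0.3021, 0.0586]
eef_rot: [3.141, 0.0, 1.571]
force: [0.5, -0.2, -0.8]
grip_width: 0.0513
```

Request:
{"name": "play_rows", "arguments": {
  "steps": [
    [[-0.03, 0, 0.02, 0, 0, 0, 0.4], [-0.03, 0, 0.04, 0, 0, 0, 0.4], [-0.03, 0, 0.06, 0, 0, 0, 0.4], [-0.03, 0, 0.07, 0, 0, 0, 0.4], [-0.03, 0, 0.07, 0, 0, 0, 0.4]]
  ]
}}

```text
time_s: 16.65
ee_pos: [0.6333, -0.3024, 0.058]
eef_rot: [3.141, 0.0, 1.571]
force: [-0.1, 0.1, 0.6]
grip_width: 0.0518
```

Request:
{"name": "play_rows", "arguments": {
  "steps": [
    [[0, 0, 0.02, 0, 0, 0, 0.4], [0, 0, 0.02, 0, 0, 0, 0.6], [0, 0, 0.02, 0, 0, 0, 0.75], [0, 0, 0.02, 0, 0, 0, 0.8], [0, 0, 0, 0, 0, 0, 0.8], [0, 0, -3, 0, 0, 0, 0.9], [0, 0, -6.5, 0, 0, 0, 1], [3.3, -2.2, -6.5, 0, 0, 0, 1], [6.6, -4.4, -6.5, 0, 0, 0, 1], [9.9, -6.7, -6.5, 0, 0, 0, 1], [13.2, -8.9, -6.5, 0, 0, 0, 1], [16.5, -11.1, -6.5, 0, 0, 0, 1], [19.8, -13.3, -6.5, 0, 0, 0, 1], [23.1, -15.6, -6.5, 0, 0, 0, 1], [26.4, -17.8, -6.5, 0, 0, 0, 1], [29.7, -20, -6.5, 0, 0, 0, 1], [29.7, -20, -6.5, 0, 0, 0, 1], [29.7, -20, -6.5, 0, 0, 0, 1]]
  ]
}}

```text
time_s: 18.15
ee_pos: [0.433, -0.0043, 0.1233]
eef_rot: [3.14, 0.001, 1.573]
force: [0.2, 0.2, 0.7]
grip_width: 0.0934
```

Run:
```python
from h import *
o=ctrl.get_obs();p=o['ee_pos'];print(p,o['force'],o['grip_width'])
c=shot('wrist','w7'); im=c['frame'].copy()
circ(c,im,.4332,-.0045,.028,.025)
t=shot('top','t7'); it=t['frame'].copy()[160:225,400:465]
s=shot('side','s7'); is_=s['frame'].copy()[270:365,340:450]
a=cv2.resize(it,(325,325),interpolation=cv2.INTER_CUBIC); b=cv2.resize(is_,(376,325),interpolation=cv2.INTER_CUBIC)
w=im[100:370,120:520]
out=np.zeros((600,760,3),np.uint8); out[:325,:325]=a; out[:325,330:706]=b; out[330:600,:400]=w
cv2.imwrite('pics/m7.png',out)
for z,c in ((.067,load('top0')),): print((proj(c,(.6333,-.3023,z))-[400,160])*5)
print((proj(load('side0'),(.6333,-.3023,.067))-[340,270])*[3.418,3.42]+[330,0])
```

```text
[ 0.43297341 -0.00431879  0.12328418] [0.19237646 0.23386693 0.74799247] 0.0933793737972043
[193.6489043  134.80710923]
[517.56139399 104.31811192]
```

View pics/m7.png

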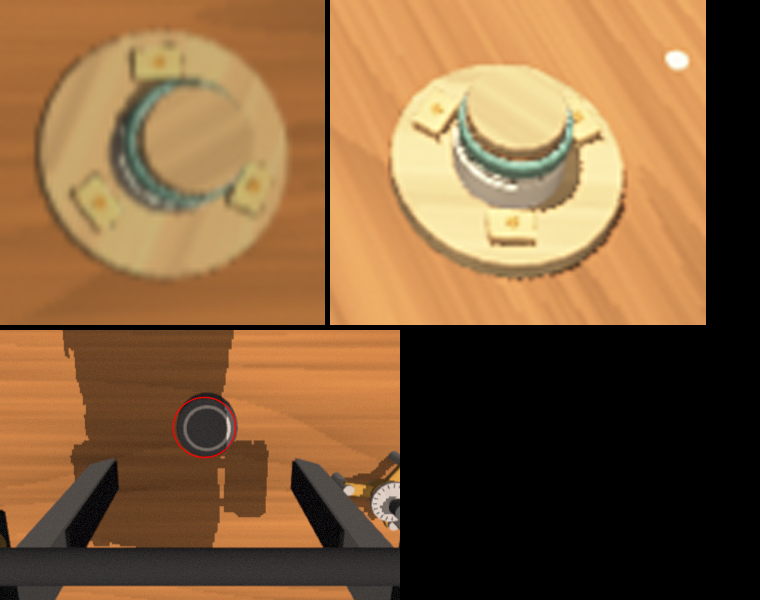

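The board sits centred on the mirror in both views, and the flat weight's ring is at wrist-crop (207,427), about 1 mm off in +y. Grasping the weight.

Request:
{"name": "play_rows", "arguments": {
  "steps": [
    [[0.1, 0, 3, 0, 0, 0, 1], [0.1, 0, 6, 0, 0, 0, 1], [0.1, 0, 9, 0, 0, 0, 1], [0.1, 0, 10.8, 0, 0, 0, 1], [0.1, 0, 11.6, 0, 0, 0, 1], [0.1, 0, 11.83, 0, 0, 0, 1], [0.1, 0, 11.83, 0, 0, 0, 0.9], [0.1, 0, 11.83, 0, 0, 0, 0.7], [0.1, 0, 11.83, 0, 0, 0, 0.5], [0.1, 0, 11.83, 0, 0, 0, 0.4], [0.1, 0, 11.83, 0, 0, 0, 0.35], [0.1, 0, 11.83, 0, 0, 0, 0.35], [0.1, 0, 11.83, 0, 0, 0, 0.35], [0.1, 0, 11.83, 0, 0, 0, 0.35], [0.1, 0, 11.83, 0, 0, 0, 0.35]]
  ],
  "force": 30
}}

```text
time_s: 19.55
ee_pos: [0.4342, -0.005, 0.0048]
eef_rot: [3.14, 0.0, 1.57]
force: [-1.3, 2.0, 6.4]
grip_width: 0.0492
```

Request:
{"name": "play_rows", "arguments": {
  "steps": [
    [[0, 0, -1.5, 0, 0, 0, 0.35], [0, 0, -4, 0, 0, 0, 0.35], [0, 0, -7.5, 0, 0, 0, 0.35], [0, 0, -10.5, 0, 0, 0, 0.35], [-3, 2, -10.5, 0, 0, 0, 0.35], [-6, 4, -10.5, 0, 0, 0, 0.35], [-9, 6, -10.5, 0, 0, 0, 0.35], [-12, 8, -10.5, 0, 0, 0, 0.35], [-15, 10, -10.5, 0, 0, 0, 0.35], [-18, 12, -10.5, 0, 0, 0, 0.35], [-21, 14, -10.5, 0, 0, 0, 0.35], [-24, 16, -10.5, 0, 0, 0, 0.35], [-27, 18, -10.5, 0, 0, 0, 0.35], [-29, 19.5, -10.5, 0, 0, 0, 0.35], [-29.7, 19.9, -10.5, 0, 0, 0, 0.35], [-29.7, 19.9, -10.5, 0, 0, 0, 0.35], [-29.7, 19.9, -10.5, 0, 0, 0, 0.35]]
  ]
}}

```text
time_s: 20.97
ee_pos: [0.6322, -0.3018, 0.109]
eef_rot: [-3.141, -0.001, 1.57]
force: [-0.2, 0.1, -4.1]
grip_width: 0.0497
```

Run:
```python
from h import *
o=ctrl.get_obs();p=o['ee_pos'];print(p,o['force'],o['grip_width'])
c=shot('wrist','w8'); im=cv2.resize(c['frame'],None,fx=2.3,fy=2.3,interpolation=cv2.INTER_CUBIC)
import h
pr=h.proj; h.proj=lambda c,q:pr(c,q)*2.3+.65
circ(c,im,p[0],p[1],p[2]-.0048+.028,.025,(255,0,0))
circ(c,im,.6333,-.3023,.067,.026)
cv2.imwrite('pics/m8.png',im[190:720,420:1100])
```

```text
[ 0.63223839 -0.30180498  0.10897297] [-0.19581558  0.1094775  -4.05481543] 0.049699210080123436
```

View pics/m8.png

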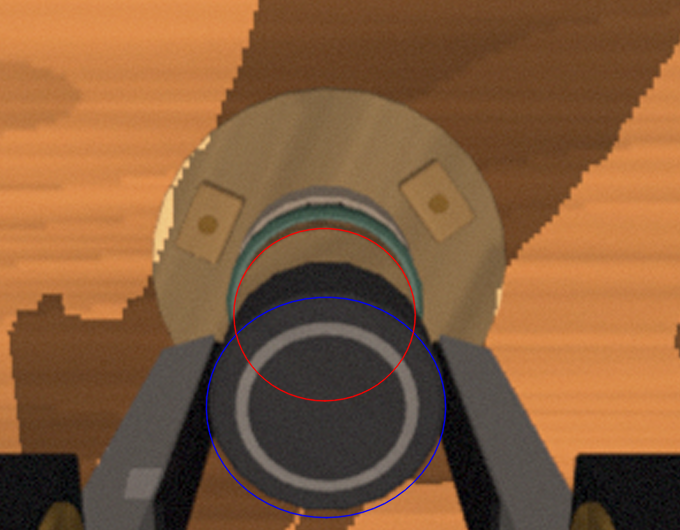

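The weight matches its outline and the board matches its prediction. Lowering the weight slowly.

Request:
{"name": "play_rows", "arguments": {
  "steps": [
    [[-0.05, 0.1, 1, 0, 0, 0, 0.35], [-0.05, 0.1, 2, 0, 0, 0, 0.35], [-0.05, 0.1, 2.8, 0, 0, 0, 0.35], [-0.05, 0.1, 3.2, 0, 0, 0, 0.35], [-0.05, 0.1, 3.4, 0, 0, 0, 0.35], [-0.05, 0.1, 3.45, 0, 0, 0, 0.35], [-0.05, 0.1, 3.5, 0, 0, 0, 0.35], [-0.05, 0.1, 3.55, 0, 0, 0, 0.35], [-0.05, 0.1, 3.58, 0, 0, 0, 0.35], [-0.05, 0.1, 3.61, 0, 0, 0, 0.35], [-0.05, 0.1, 3.64, 0, 0, 0, 0.35], [-0.05, 0.1, 3.64, 0, 0, 0, 0.35]]
  ]
}}

```text
time_s: 22.02
ee_pos: [0.6333, -0.3019, 0.0731]
eef_rot: [3.141, -0.0, 1.57]
force: [-0.1, 0.0, -2.8]
grip_width: 0.0495
```

Request:
{"name": "play_rows", "arguments": {
  "steps": [
    [[-0.04, 0, 0.03, 0, 0, 0, 0.35], [-0.04, 0, 0.06, 0, 0, 0, 0.35], [-0.04, 0, 0.09, 0, 0, 0, 0.35], [-0.04, 0, 0.11, 0, 0, 0, 0.35], [-0.04, 0, 0.11, 0, 0, 0, 0.35]]
  ]
}}

```text
time_s: 22.43
ee_pos: [0.6333, -0.3022, 0.072]
eef_rot: [3.141, -0.0, 1.57]
force: [0.0, -0.6, -3.6]
grip_width: 0.0497
```

Request:
{"name": "play_rows", "arguments": {
  "steps": [
    [[0, 0, 0.02, 0, 0, 0, 0.35], [0, 0, 0.04, 0, 0, 0, 0.35], [0, 0, 0.05, 0, 0, 0, 0.35], [0, 0, 0.05, 0, 0, 0, 0.35]]
  ]
}}

```text
time_s: 22.77
ee_pos: [0.6334, -0.3023, 0.0719]
eef_rot: [3.141, -0.0, 1.57]
force: [-2.1, 0.9, 0.8]
grip_width: 0.0496
```

Request:
{"name": "play_rows", "arguments": {
  "steps": [
    [[0, 0, 0, 0, 0, 0, 0.55], [0, 0, 0, 0, 0, 0, 0.7], [0, 0, 0, 0, 0, 0, 0.8], [0, 0, 0, 0, 0, 0, 0.8], [0, 0, -3, 0, 0, 0, 0.9], [0, 0, -6, 0, 0, 0, 1], [4, 0.6, -6, 0, 0, 0, 1], [8, 1.2, -6, 0, 0, 0, 1], [12, 1.8, -6, 0, 0, 0, 1], [15.2, 2.35, -6, 0, 0, 0, 1], [15.2, 2.35, -6, 0, 0, 0, 1], [15.2, 2.35, -6, 0, 0, 0, 1], [15.2, 2.35, -6, 0, 0, 0, 1]]
  ]
}}

```text
time_s: 23.85
ee_pos: [0.6569, -0.1509, 0.132]
eef_rot: [3.141, 0.0, 1.57]
force: [-0.1, -0.8, -0.1]
grip_width: 0.0941
```

Run:
```python
from h import *
o=ctrl.get_obs();p=o['ee_pos'];print(p,o['force'],o['grip_width'])
c=shot('wrist','w9'); im=c['frame'].copy()
circ(c,im,.657,-.1505,.02,.02); circ(c,im,.657,-.1505,.04,.01)
t=shot('top','t9'); it=t['frame'].copy()[160:225,400:465]
s=shot('side','s9'); is_=s['frame'].copy()[270:365,340:450]
a=cv2.resize(it,(325,325),interpolation=cv2.INTER_CUBIC); b=cv2.resize(is_,(376,325),interpolation=cv2.INTER_CUBIC)
w=cv2.resize(im[130:300,240:440],None,fx=1.58,fy=1.58,interpolation=cv2.INTER_CUBIC)
out=np.zeros((600,760,3),np.uint8); out[:325,:325]=a; out[:325,330:706]=b; out[330:330+w.shape[0],:w.shape[1]]=w
cv2.imwrite('pics/m9.png',out)
```

```text
[ 0.65690907 -0.15086058  0.13199272] [-0.14613006 -0.83750398 -0.07382751] 0.09413268924821601
```

View pics/m9.png

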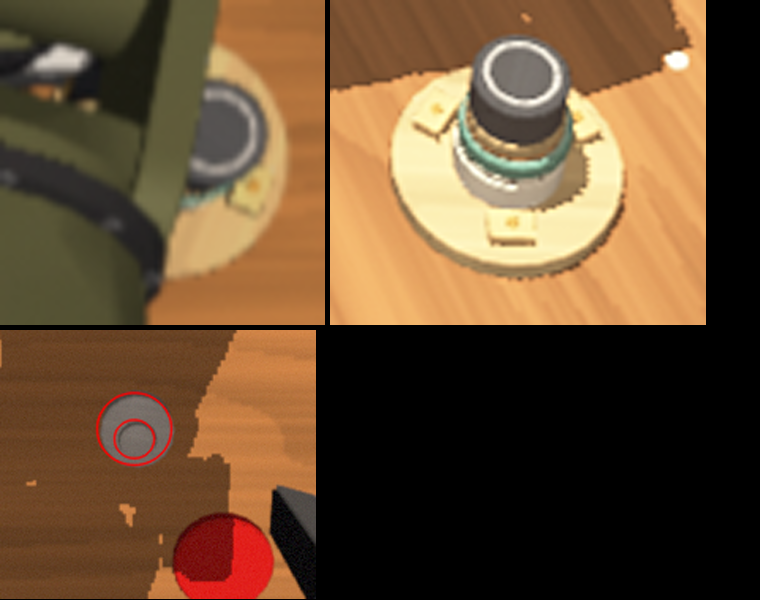

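The pile stands upright and centred in the side view. The knob weight is at wrist-crop (135,430), under the TCP. Grasping it.

Request:
{"name": "play_rows", "arguments": {
  "steps": [
    [[0.05, 0, 3, 0, 0, 0, 0.8], [0.05, 0, 6, 0, 0, 0, 0.8], [0.05, 0, 9, 0, 0, 0, 0.8], [0.05, 0, 11.4, 0, 0, 0, 0.8], [0.05, 0, 12.4, 0, 0, 0, 0.8], [0.05, 0, 12.65, 0, 0, 0, 0.8], [0.05, 0, 12.65, 0, 0, 0, 0.7], [0.05, 0, 12.65, 0, 0, 0, 0.5], [0.05, 0, 12.65, 0, 0, 0, 0.35], [0.05, 0, 12.65, 0, 0, 0, 0.25], [0.05, 0, 12.65, 0, 0, 0, 0.25], [0.05, 0, 12.65, 0, 0, 0, 0.25], [0.05, 0, 12.65, 0, 0, 0, 0.25], [0.05, 0, 12.65, 0, 0, 0, 0.25], [0.05, 0, 12.65, 0, 0, 0, 0.25]]
  ],
  "force": 25
}}

```text
time_s: 25.25
ee_pos: [0.6571, -0.1511, 0.0061]
eef_rot: [3.14, 0.0, 1.569]
force: [-1.7, 0.3, 6.3]
grip_width: 0.0391
```

Request:
{"name": "play_rows", "arguments": {
  "steps": [
    [[0, 0, -1.5, 0, 0, 0, 0.25], [0, 0, -4, 0, 0, 0, 0.25], [0, 0, -8, 0, 0, 0, 0.25], [0, 0, -12, 0, 0, 0, 0.25], [0, 0, -13, 0, 0, 0, 0.25], [0, 0, -13, 0, 0, 0, 0.25], [-3, -0.5, -13, 0, 0, 0, 0.25], [-6, -1, -13, 0, 0, 0, 0.25], [-9, -1.5, -13, 0, 0, 0, 0.25], [-12, -2, -13, 0, 0, 0, 0.25], [-14, -2.3, -13, 0, 0, 0, 0.25], [-15.1, -2.37, -13, 0, 0, 0, 0.25], [-15.1, -2.37, -13, 0, 0, 0, 0.25], [-15.1, -2.37, -13, 0, 0, 0, 0.25], [-15.1, -2.37, -13, 0, 0, 0, 0.25]]
  ]
}}

```text
time_s: 26.5
ee_pos: [0.6331, -0.3005, 0.1355]
eef_rot: [3.141, -0.001, 1.57]
force: [-0.6, -0.4, -1.2]
grip_width: 0.0391
```

Run:
```python
from h import *
o=ctrl.get_obs();p=o['ee_pos'];print(p,o['force'],o['grip_width'])
c=shot('wrist','w10'); im=cv2.resize(c['frame'],None,fx=2.3,fy=2.3,interpolation=cv2.INTER_CUBIC)
import h
pr=h.proj; h.proj=lambda c,q:pr(c,q)*2.3+.65
circ(c,im,p[0],p[1],p[2]-.0061+.02,.02,(255,0,0))
circ(c,im,.6334,-.3023,.095,.025)
cv2.imwrite('pics/m10.png',im[190:720,420:1100])
```

```text
[ 0.63313527 -0.3005443   0.13546184] [-0.61633455 -0.35123205 -1.17878646] 0.039140817561484124
```

View pics/m10.png

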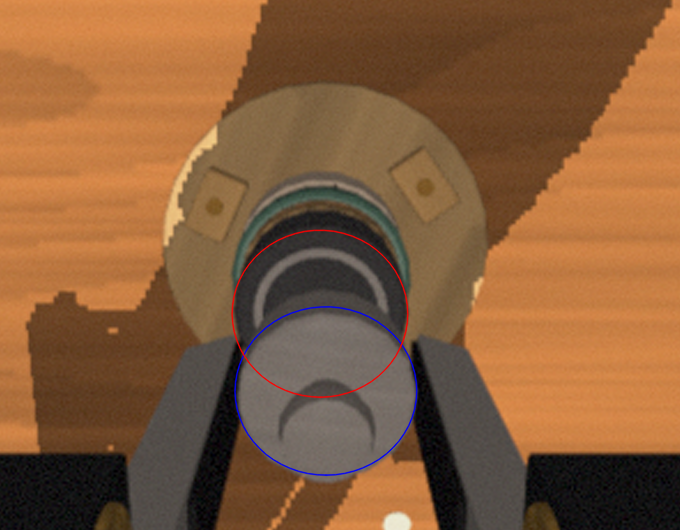

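The flat weight's ring is centred at (322,312), matching its prediction. The knob weight sits about 1.3 mm to +x in the jaws, so I'll correct for that and lower.

Request:
{"name": "play_rows", "arguments": {
  "steps": [
    [[-0.15, -0.1, 1, 0, 0, 0, 0.25], [-0.15, -0.1, 2, 0, 0, 0, 0.25], [-0.15, -0.1, 2.7, 0, 0, 0, 0.25], [-0.15, -0.1, 3, 0, 0, 0, 0.25], [-0.15, -0.1, 3.1, 0, 0, 0, 0.25], [-0.15, -0.1, 3.15, 0, 0, 0, 0.25], [-0.15, -0.1, 3.2, 0, 0, 0, 0.25], [-0.15, -0.1, 3.25, 0, 0, 0, 0.25], [-0.15, -0.1, 3.3, 0, 0, 0, 0.25], [-0.15, -0.1, 3.35, 0, 0, 0, 0.25], [-0.15, -0.1, 3.35, 0, 0, 0, 0.25], [-0.15, -0.1, 3.35, 0, 0, 0, 0.25]]
  ]
}}

```text
time_s: 27.55
ee_pos: [0.6323, -0.302, 0.1023]
eef_rot: [3.141, -0.0, 1.57]
force: [-0.2, 0.4, -2.8]
grip_width: 0.0392
```

Request:
{"name": "play_rows", "arguments": {
  "steps": [
    [[0, 0, 0.04, 0, 0, 0, 0.25], [0, 0, 0.08, 0, 0, 0, 0.25], [0, 0, 0.1, 0, 0, 0, 0.25], [0, 0, 0.12, 0, 0, 0, 0.25], [0, 0, 0.13, 0, 0, 0, 0.25], [0, 0, 0.13, 0, 0, 0, 0.25]]
  ]
}}

```text
time_s: 28.05
ee_pos: [0.6323, -0.302, 0.1011]
eef_rot: [3.141, -0.0, 1.57]
force: [-0.5, 1.3, -0.2]
grip_width: 0.0393
```

Request:
{"name": "play_rows", "arguments": {
  "steps": [
    [[0, 0, 0.02, 0, 0, 0, 0.25], [0, 0, 0.02, 0, 0, 0, 0.4], [0, 0, 0.02, 0, 0, 0, 0.55], [0, 0, 0.02, 0, 0, 0, 0.75], [0, 0, 0.02, 0, 0, 0, 0.75], [0, 0, -1.5, 0, 0, 0, 0.75], [0, 0, -5, 0, 0, 0, 0.75], [0, 0, -9, 0, 0, 0, 0.75], [4, -2, -9, 0, 0, 0, 0.75], [8, -4, -9, 0, 0, 0, 0.75], [12, -6, -9, 0, 0, 0, 0.75], [16, -8, -9, 0, 0, 0, 0.75], [20, -10, -9, 0, 0, 0, 0.75], [24, -12, -9, 0, 0, 0, 0.75], [28, -14, -9, 0, 0, 0, 0.75], [32, -16, -9, 0, 0, 0, 0.75], [36, -16, -9, 0, 0, 0, 0.75], [36, -16, -9, 0, 0, 0, 0.75], [36, -16, -9, 0, 0, 0, 0.75]]
  ]
}}

```text
time_s: 29.63
ee_pos: [0.4717, 0.0614, 0.1916]
eef_rot: [3.14, -0.001, 1.574]
force: [-0.8, -0.4, 0.3]
grip_width: 0.0704
```

Run:
```python
from h import *
o=ctrl.get_obs();print(o['time_s'],o['ee_pos'],o['joint_vel'].round(3),o['force'])
t=shot('top','t11'); s=shot('side','s11')
it=t['frame'].copy(); is_=s['frame'].copy()
a=cv2.resize(it[155:225,400:470],(350,350),interpolation=cv2.INTER_CUBIC); b=cv2.resize(is_[260:365,340:445],(350,350),interpolation=cv2.INTER_CUBIC)
out=np.zeros((600,760,3),np.uint8); out[:350,:350]=a; out[:350,355:705]=b
out[360:600,:380]=cv2.resize(it,(384,240))[:,:380]; out[360:600,380:]=cv2.resize(is_,(384,240))[:,:380]
cv2.imwrite('pics/m11.png',out)
print((proj(t,(.6333,-.3023,.135))-[400,155])*5,(proj(s,(.6333,-.3023,.135))-[340,260])*3.333+[355,0])
```

```text
29.6333 [0.47166114 0.06135795 0.19159647] [-0.079  0.02  -0.019 -0.012 -0.001 -0.084] [-0.81198089 -0.42617967  0.30405684]
[238.29629592 137.4416681 ] [552.17380149  56.39284148]
```

View pics/m11.png

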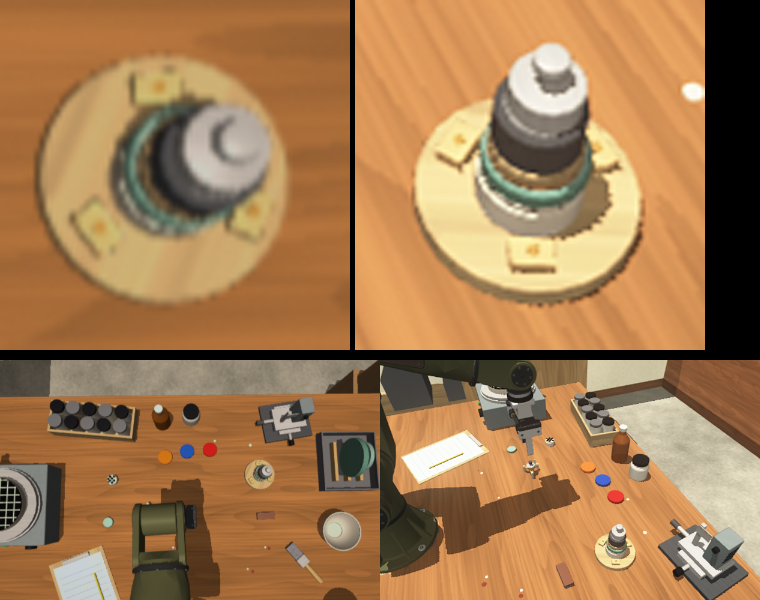

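The knob top is at (238,140) in the top crop and (553,57) in the side crop. I predicted (238,137) and (552,56). The bystander pieces haven't moved, so I'm handing in.

```bash
python3 -c "
from station import ctrl
print(ctrl.hand_in())"
```

```text
the job is handed in; nothing more can be done
None
```

I built the pile on the round stand in the order asked: large lap between the cleats, large mirror, press board, flat weight, then knob weight. I handed it in at about 30 s of the 122 s allowed. Each piece was lowered slowly until the force reading changed or reached about zero, then released. The highest contact reading was about 5 N, on the mirror.

**Last checks:**
- The top and side views show an upright pile. The knob top is within about 1.5 mm of where it should be.
- The arm is well clear of the pile.
- The small lap, small mirror, spherometer and stone look unmoved. I judged that by eye and did not measure it.

**Disagreement:** readings from the top and side cameras differed by up to about 2–4 mm on the lap and mirror. The close-up wrist views matched the intended positions to about 1 mm, so I went by those. No check failed.

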